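# Open the bead dispenser and tip its beads into the tray

## Robot

A 6-joint arm with a two-finger parallel gripper is mounted at the origin on the work surface. World frame = base frame: x ahead of the robot, y to its left, z up, the work surface at z = 0. Lengths are in mm, angles in rad, forces in N, time in s.
With the tool pointing down it reaches from about 300 to 775 mm from the base axis. Payload 14.6 kg.
Tool frame: the origin (TCP) lies at the very end of the fingers, on their centre line; the grasp point (between the pads) lies 19 mm behind it; z points along the fingers, y is the line along which they close (so a half turn about z gives the same grasp; the last joint's range is limited). The gripper opens to 94 mm and grips with 3 to 60 N. Pads are 16 mm wide; open, the fingers measure 119 mm over their backs; the gripper's body (75 mm by 177 mm) begins 78 mm behind the grasp point.
Start: joints at [-1.248, 0.3, 1.521, -0, 1.321, -0.067], TCP at [208.994, -508.734, 167.646] pointing down, gripper open.
Joint ranges: [-3.03, 3.03], [-0.79, 2.21], [0.23, 2.52], [-1.04, 4.18], [0, 3.07], [-2.55, 2.55]. Speed limits (rad/s): [2.22, 2.22, 2.57, 3.14, 3.14, 3.14].

## Interface

Orientations are given as a unit quaternion [w, x, y, z].
In Python, from plant import ctrl gives the robot as it stands.
- The arm moves only by the tool servo_tool, never from a script. Its argument "plan" is a list of rows, each an object with "xyz": the shift along the tool's x, y, z in mm, a list of three; "turn": the turn about the tool's z in degrees. A call has exactly 5 rows; each row is the pose to reach, as a shift and turn from the pose commanded when the call began, along the tool's axes at that moment; what a row does not reach only later rows make up. A row lasts 1/8 s, in which the tool goes at most 62.5 mm and 10.7 degrees, less where a joint would pass 70% of its speed; a pose out of reach is approached as far as the arm can. A call with a gripper value outside its range is refused whole. "fingers" is the finger opening in mm, from 0 to 94, set as the call begins (left out, the last holds). The fingers move at their own pace and stop on an object; "newtons" is the grip in N (left out, the last holds). Time passes only in rows, so rows that repeat a pose let the fingers close, or fill a call up. It gives the time, the measured TCP pose, the force, the opening and the grip force at its end, in the units of the state.
- ctrl.read_state(): the state, without advancing time (a new reading comes with each control period).
- ctrl.camera(name): name is "side" or "top" or "wrist"; returns (picture, depth): 480x640x3 uint8, red, green, blue; 480x640 float32, mm along the optical axis (not along the pixel's ray), 0 where there is no reading.
- ctrl.camera_params(name): a dict with "fov_y" (degrees; the focal length in pixels is half the picture's height over the tangent of half this angle, whatever the lens; pixels are square), "cx", "cy" (the principal point, pixels), "D" ([k1, k2, p1, p2, k3] as OpenCV has them; the pictures are not rectified), "R" (3x3) and "t" (3): a world point X has camera coordinates R X + t. Camera axes: x right, y down, z forward; pixel columns grow to the right and rows downward; lengths in mm; the calibration is good to about 2 mm. A picture is of the moment at which its call begins: read the wrist's pose just before it. camera_params takes no time and is no camera call; for the wrist camera it gives the pose at the moment of the call.
- ctrl.hand_in(): hands the job in; it is judged then, once.
Trained networks look in the newest picture that a camera, given by its name, has taken for a name from the list of things; names that differ only in an ending like _2 or _b are one class to them, and where a whole thing is asked for, a point or a joint stands for the part that bears it (a point fixed in the world has none). Each returns a list of dicts, best first, with "p" (0 to 1); they miss things now and then, are a little off and sometimes report something else, mostly with a low value. They report only what shows in the picture. A call takes as long as a camera call. They do not tell look-alikes from the thing itself.
- ctrl.search_frame(label, camera): "location" ([column, row] in pixels, amid what is visible of it).
- ctrl.place_of(label, camera): "location" ([column, row] in pixels: a listed point, or the origin of a listed thing).
The state is a dict: "time": time; "q": joint angles; "dq": joint speeds; "joint_torque": joint torques, N m; "position": TCP position; "tool_rot": TCP orientation; "contact_force": force on the tool from outside, world axes, zero at the start; "moment": the same for the moment, N m; "grip_width": finger opening in mm; "grasp_force": force on a finger pad.
Only numpy, scipy, OpenCV 4.12 (cv2) and the standard library are available. Lean on these libraries where they do the work, as an engineer would, in place of code of your own. Each camera call takes 0.05 s, during which the arm holds its last target. There are 200 camera calls.

## Task

Lift the loose wooden cap off the metal canister and set it down gently, right way up and flat, inside the shallow round wooden dish. Then push the canister over on its hinge until it hangs fully tipped and all seven wooden beads lie in its catch tray. Leave the mug, the glass, the glue gun, the wood slice and the brush where they are.

Things in the scene. Friction and masses are not known exactly. Their poses are not given: they have to be found in the camera images.
- stand: Fixed pale wooden stand of the bead dispenser: a cradle 80 x 104 mm (x, y), 152 mm high, that carries the canister between two cheeks, and in front of it (+x, away from the robot) an open plywood catch tray 220 x 180 mm with 40 mm walls. Origin on the table under the upright canister's axis; +x: the way the canister tips.
- tray_floor (a point): Centre of the catch tray's inner floor, 6 mm above the table and 144 mm along the stand's +x from its origin; the axes are the stand's. Inside 208 mm (x) by 168 mm (y), walls 6 mm thick.
- canister (a joint): Tilt of the round aluminium canister (80 mm diameter, 110 mm high, wall 4, base 5), rad: 0 upright, 2.3 fully tipped (stop). Its hinge runs along the stand's y, 12 mm along the stand's +x from its origin and 140 mm above the table, level with the canister's underside. Pushed near the top of its rear wall (2 N) towards the stand's +x, it falls over by itself once past 0.3 rad.
- canister_mouth (a point): Centre of the canister's open mouth, at the level of its rim; z along the canister's axis, out of the mouth.
- cap: Loose dark wooden cap resting on the canister: a disc 86 mm in diameter and 8 mm thick with a round knob on top, 26 mm in diameter and 32 mm high, and below it a plug 56 mm in diameter and 12 mm deep that hangs loosely in the 72 mm mouth. Total height 52 mm. Origin at the centre of the plug's underside; z up along the knob, which spans 20 to 52 mm above the origin. 
- dish: Fixed shallow round dish of pale wood that keeps the cap, 124 mm in diameter at the rim and 22 mm high, wall 5 mm. It stands to the left or the right of the dispenser. Origin at the centre of its underside, z up.
- dish_floor (a point): Centre of the dish's inner floor, 5 mm above the table; the floor is about 106 mm across. The cap sits here on its plug, its disc below or level with the rim.
- bead0: One of seven pale barrel-shaped wooden beads, 20 mm in diameter and 18 mm long, at first at the bottom of the canister. Origin at the centre of one end face, z along its axis.
- bead1: One of seven pale barrel-shaped wooden beads, 20 mm in diameter and 18 mm long, at first at the bottom of the canister. Origin at the centre of one end face, z along its axis.
- bead2: One of seven pale barrel-shaped wooden beads, 20 mm in diameter and 18 mm long, at first at the bottom of the canister. Origin at the centre of one end face, z along its axis.
- bead3: One of seven pale barrel-shaped wooden beads, 20 mm in diameter and 18 mm long, at first at the bottom of the canister. Origin at the centre of one end face, z along its axis.
- bead4: One of seven pale barrel-shaped wooden beads, 20 mm in diameter and 18 mm long, at first at the bottom of the canister. Origin at the centre of one end face, z along its axis.
- bead5: One of seven pale barrel-shaped wooden beads, 20 mm in diameter and 18 mm long, at first at the bottom of the canister. Origin at the centre of one end face, z along its axis.
- bead6: One of seven pale barrel-shaped wooden beads, 20 mm in diameter and 18 mm long, at first at the bottom of the canister. Origin at the centre of one end face, z along its axis.
- mug: Loose terracotta mug, 84 mm in diameter, 95 mm high, handle at its +y; on the other side of the dispenser from the dish. Origin at the centre of its underside. To be left alone.
- glass: Loose clear tumbler, 72 mm in diameter, 100 mm high, far left on the table. Origin at the centre of its underside. To be left alone.
- glue_gun: Loose black hot-glue gun lying on its side, barrel about 230 mm long along its x with the glue stick, handle 110 mm to its +y, 34 mm high; far right on the table. Origin on the table under the barrel. To be left alone.
- wood_slice: Loose round slice of wood, 90 mm in diameter, 12 mm thick, near left. Origin at the centre of its underside. To be left alone.
- brush: Loose paint brush lying along its x, about 180 mm long, near right. To be left alone.
There are look-alikes about, which are no part of the job. Leave any orange or purple look-alike of the cap alone.

How it is judged:
By the outcome, as a careful person would: the job done as asked, in the order asked, and still so for the second after the job is handed in, with the robot touching nothing.
It also fails if it takes over 56 s, if anything falls off the work surface, if the arm or the gripper's body presses on something with over 40 N, if the wrist force passes 120 N, or if a joint passes its speed limit or range.

## Working session

There is one attempt and no reset: what is moved stays moved. The work goes in short steps, Python scripts to look and compute and a tool call to move; the robot and the scene stay as the last step left them, time stands still between calls to the robot, and variables do not carry over. Pictures are saved under pics/ and viewed, at most 10 in all, crops included, and the job is handed in when it is done.

Besides the shell and the picture viewer there is one more tool, called as name([rows], argument=value, ...), one row to a line, values as JSON. servo_tool: Moves the arm, as the interface text tells. Its arguments: {"type":"object","properties":{"plan":{"type":"array"},"fingers":{"type":"number"},"newtons":{"type":"number"}},"required":["plan"]}

```bash
mkdir -p pics; cat > h.py <<'E'
import numpy as np, cv2
from plant import ctrl
def K(p):
    f=240/np.tan(np.radians(p["fov_y"])/2); return np.array([[f,0,p["cx"]],[0,f,p["cy"]],[0,0,1.]])
def ray(p,uv):
    n=cv2.undistortPoints(np.array([[uv]],float),K(p),np.array(p["D"],float))[0,0]
    R=np.array(p["R"]);t=np.array(p["t"]); return -R.T@t, R.T@np.array([n[0],n[1],1.])
def atz(p,uv,z):
    o,d=ray(p,uv); return o+d*(z-o[2])/d[2]
def atdepth(p,uv,D):
    o,d=ray(p,uv); return o+d*D[int(round(uv[1])),int(round(uv[0]))]
def tri(rays):
    A=np.zeros((3,3));b=np.zeros(3)
    for o,d in rays:
        d=d/np.linalg.norm(d);M=np.eye(3)-np.outer(d,d);A+=M;b+=M@o
    X=np.linalg.solve(A,b)
    return X,[np.linalg.norm(np.cross(X-o,d/np.linalg.norm(d))) for o,d in rays]
E
python3 - <<'E'
from h import *
np.set_printoptions(precision=1,suppress=True)
ims={}
L=["cap","canister_mouth","stand","tray_floor","dish","dish_floor","mug"]
for c in ["top","side"]:
    p=ctrl.camera_params(c); im,D=ctrl.camera(c); np.savez(f"{c}.npz",im=im,D=D)
    cv2.imwrite(f"pics/{c}.png",im[:,:,::-1])
    print(c,"cam at",-np.array(p["R"]).T@p["t"])
    for l in L:
        print(l,[(np.round(r["location"]),round(r["p"],2)) for r in ctrl.place_of(l,c)][:4])
print(ctrl.read_state())
E
```

```text
top cam at [ 303.9   -2.2 1390.3]
cap [(array([354., 240.]), 0.98), (array([274., 262.]), 0.76), (array([328., 323.]), 0.72)]
canister_mouth []
stand [(array([349., 257.]), 0.92)]
tray_floor [(array([341., 203.]), 0.59)]
dish [(array([210., 287.]), 0.69), (array([356., 238.]), 0.62)]
dish_floor [(array([207., 286.]), 0.32)]
mug [(array([434., 262.]), 0.95), (array([208., 286.]), 0.23)]
side cam at [ 58.1 690.5 737. ]
cap [(array([287., 346.]), 0.72), (array([390., 339.]), 0.7), (array([340., 191.]), 0.61)]
canister_mouth [(array([340., 186.]), 0.62)]
stand [(array([337., 291.]), 0.58), (array([250., 418.]), 0.27)]
tray_floor [(array([279., 268.]), 0.65)]
dish [(array([248., 416.]), 0.64)]
dish_floor [(array([254., 414.]), 0.81)]
mug [(array([394., 246.]), 0.92)]
{'time': 0.8, 'q': array([-1.2,  0.3,  1.5, -0. ,  1.3, -0.1]), 'dq': array([-0., -0., -0., -0., -0.,  0.]), 'joint_torque': array([  0. , -53.2, -35.3,   0.1,   0. ,  -0. ]), 'position': array([ 209. , -508.7,  167.6]), 'tool_rot': array([-0. ,  1. ,  0.2, -0. ]), 'contact_force': array([ 0. , -1.2,  0. ]), 'moment': array([-0.,  0., -0.]), 'grasp_force': 0.0, 'grip_width': 94.23999373075485}
```

View pics/top.png

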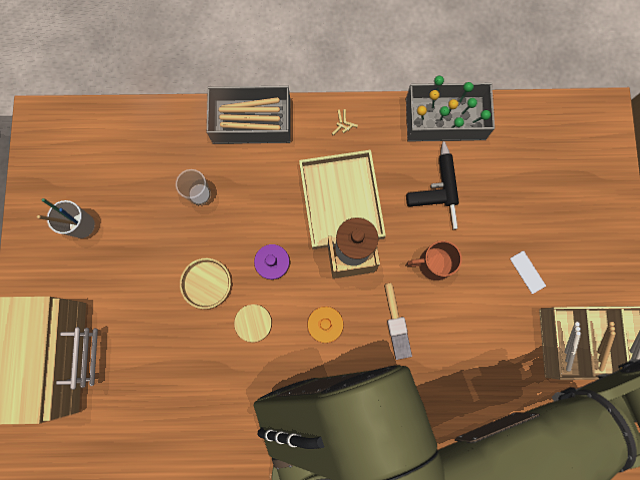

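View pics/side.png

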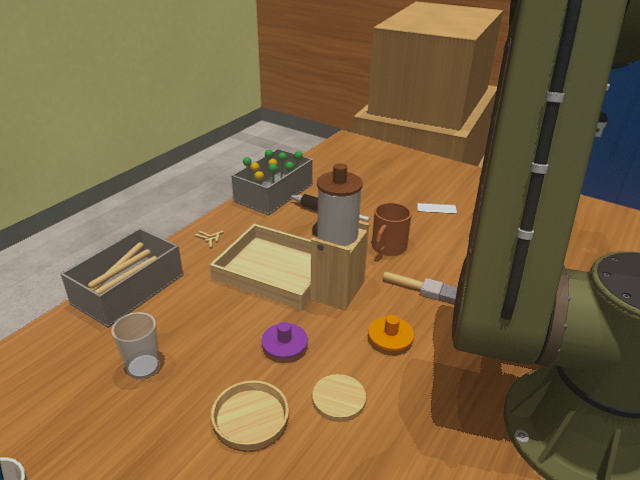

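```bash
python3 - <<'E'
from h import *
np.set_printoptions(precision=1,suppress=True)
p=ctrl.camera_params("top");s=ctrl.camera_params("side");D=np.load("top.npz")["D"]
for n,a,b in [("cap",(354,240),(340,191)),("stand",(349,257),(337,291)),("tray",(341,203),(279,268)),("dishfloor",(207,286),(254,414)),("dish",(210,287),(248,416)),("decoy1",(274,262),(287,346)),("decoy2",(328,323),(390,339))]:
    print(n,*tri([ray(p,a),ray(s,b)]))
# top depth cloud
v,u=np.mgrid[0:480,0:640]
n=cv2.undistortPoints(np.stack([u,v],-1).reshape(-1,1,2).astype(float),K(p),np.array(p["D"],float))[:,0]
d=D.reshape(-1)
C=np.c_[n*d[:,None],d]; W=(C-np.array(p["t"]))@np.array(p["R"]); W=W.reshape(480,640,3); W[D==0]=np.nan
np.save("W.npy",W)
def at(c,lo,hi,r=60):
    m=np.zeros((480,640),bool); m[c[1]-r:c[1]+r,c[0]-r:c[0]+r]=1
    m&=(W[...,2]>lo)&(W[...,2]<hi); P=W[m]; print(c,lo,hi,len(P),np.nanmean(P,0),np.nanmin(P,0),np.nanmax(P,0))
at((354,240),285,310);at((354,240),250,270);at((207,286),12,30,45);at((341,203),34,50)
E
```

```text
cap [510.7 -66.7 240.1] [np.float64(2.2443888073703664), np.float64(2.2443888073703273)]
stand [510.3 -67.4  -1.9] [np.float64(4.0983624651974), np.float64(4.098362465197595)]
tray [647.1 -49.   10.3] [np.float64(1.8664482798241613), np.float64(1.8664482798242523)]
dishfloor [444.9 280.8  12.3] [np.float64(0.4708124802664094), np.float64(0.4708124802664881)]
dish [449.9 279.7   0.3] [np.float64(6.811579586576388), np.float64(6.81157958657619)]
decoy1 [502.  118.8  -3.9] [np.float64(2.5425155064764873), np.float64(2.542515506476444)]
decoy2 [352.3 -12.   -7.9] [np.float64(1.4020123477365027), np.float64(1.4020123477365851)]
(354, 240) 285 310 131 [515.  -70.2 290.8] [503.3 -83.1 285.2] [527.3 -59.1 296.5]
(354, 240) 250 270 1235 [514.1 -69.8 258.9] [ 472.7 -111.8  251. ] [557.4 -28.3 267.9]
(207, 286) 12 30 682 [426.9 258.9  18.5] [338.5 172.5  12. ] [513.2 345.1  29.3]
(341, 203) 34 50 738 [676.1 -46.1  40.8] [ 496.3 -151.7   34. ] [777.8  55.1  49.6]
```

The top view shows three caps: orange (325,324), purple (272,262) and dark brown on the canister (357,235). The brown one is wooden and sits on the canister, so it is the cap. The dish is at (206,283), and the pale disc at (253,323) is the wood slice. The mug (441,261) is on the right, opposite the dish, as described.

```bash
python3 - <<'E'
from h import *
from scipy.spatial.transform import Rotation as Ro
from scipy.optimize import least_squares
np.set_printoptions(precision=3,suppress=True)
W=np.load("W.npy")
def sel(x,y,r,lo,hi):
    P=W.reshape(-1,3); return P[(np.hypot(P[:,0]-x,P[:,1]-y)<r)&(P[:,2]>lo)&(P[:,2]<hi)]
P=sel(445,281,72,14,28)
f=least_squares(lambda a:np.hypot(P[:,0]-a[0],P[:,1]-a[1])-a[2],[445,281,60],loss="soft_l1"); print("dish",f.x,len(P))
P=sel(515,-70,20,283,300);print("knob",P.mean(0),len(P), np.median(P[:,2]))
P=sel(515,-70,50,252,265);f=least_squares(lambda a:np.hypot(P[:,0]-a[0],P[:,1]-a[1])-np.clip(np.hypot(P[:,0]-a[0],P[:,1]-a[1]),14,43),[515,-70]);print("disc",f.x)
P=sel(647,-49,135,-2,55); P=sel(647,-49,150,32,46)
print("tray",cv2.minAreaRect(P[:,:2].astype(np.float32)))
P=sel(647,-49,60,-5,20);print("floor z",np.median(P[:,2]))
print("dish floor z",np.median(sel(445,281,40,-5,20)[:,2]))
# tray inside corners in the top image, rim z=40
p=ctrl.camera_params("top")
for uv in [(301,161),(371,152),(384,237),(313,247)]: print(uv,atz(p,uv,40))
s=ctrl.read_state();q=s["tool_rot"];print(Ro.from_quat(q,scalar_first=True).as_matrix(),s["position"])
im=np.load("top.npz")["im"];cv2.imwrite("pics/crop.png",cv2.resize(im[180:360,180:400,::-1],None,fx=3,fy=3))
E
```

```text
dish [452.06  283.711  58.668] 407
knob [514.794 -70.137 290.701] 133 290.918024298828
disc [516.285 -70.448]
tray ((642.5701904296875, -50.56597900390625), (251.1108856201172, 180.42440795898438), 7.884186267852783)
floor z 7.333263691067633
dish floor z 5.622518646424827
(301, 161) [749.816  50.039  40.   ]
(371, 152) [ 770.646 -123.992   40.   ]
(384, 237) [ 555.485 -149.279   40.   ]
(313, 247) [533.244  22.347  40.   ]
[[ 0.925  0.38  -0.   ]
 [ 0.38  -0.925  0.   ]
 [-0.    -0.    -1.   ]] [ 208.977 -508.721  167.629]
```

View pics/crop.png

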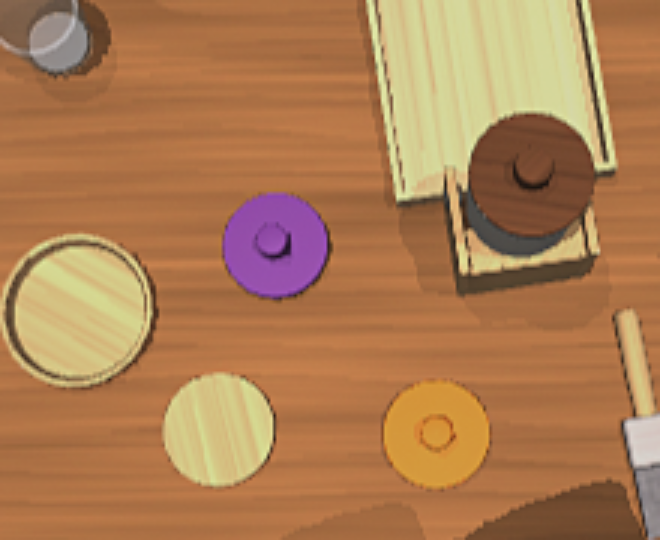

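The crop confirms it: the brown cap with its knob (crop 533,168) sits on the canister. The orange and purple caps lie on the table, and the dish is at crop (78,310). The measured knob top (291), dish floor (5.6) and tray floor (7) match the text. I'm now moving above the knob at (515,-70).

servo_tool([
  {"xyz": [15,-10,-55],"turn": 0},
  {"xyz": [45,-30,-105],"turn": 0},
  {"xyz": [90,-60,-140],"turn": 0},
  {"xyz": [140,-90,-162],"turn": 0},
  {"xyz": [190,-122,-162],"turn": 0},
], fingers=60, newtons=15)

```text
time: 1.42
position: [339.4, -322.5, 331.4]
tool_rot: [0.001, 0.981, 0.193, 0.001]
contact_force: [0.8, 0.4, -1.8]
grip_width: 60.5
grasp_force: 0.0
```

servo_tool([
  {"xyz": [48,-31,0],"turn": 0},
  {"xyz": [96,-62,0],"turn": 0},
  {"xyz": [144,-93,0],"turn": 0},
  {"xyz": [190,-122,0],"turn": 0},
  {"xyz": [190,-122,0],"turn": 0},
])

```text
time: 2.05
position: [468.9, -136.2, 329.3]
tool_rot: [-0.0, 0.981, 0.196, -0.0]
contact_force: [0.9, -1.0, 0.1]
grip_width: 59.9
grasp_force: 0.0
```

```bash
python3 - <<'E'
from h import *
np.set_printoptions(precision=1,suppress=True)
s=ctrl.read_state();print(s["position"],s["tool_rot"],s["time"])
p=ctrl.camera_params("wrist");im,D=ctrl.camera("wrist");cv2.imwrite("pics/w1.png",im[:,:,::-1])
for l in ["cap","canister_mouth"]: print(l,[(np.round(r["location"]),round(r["p"],2)) for r in ctrl.place_of(l,"wrist")][:3])
for r in ctrl.search_frame("cap","wrist")[:3]: print(r,atdepth(p,r["location"],D))
v,u=np.mgrid[0:480,0:640]
n=cv2.undistortPoints(np.stack([u,v],-1).reshape(-1,1,2).astype(float),K(p),np.array(p["D"],float))[:,0]
d=D.reshape(-1);W=(np.c_[n*d[:,None],d]-np.array(p["t"]))@np.array(p["R"])
m=(d>0)&(W[:,2]>284)&(W[:,2]<297)&(np.hypot(W[:,0]-515,W[:,1]+70)<30);print(m.sum(),W[m].mean(0) if m.any() else 0,W[m].min(0),W[m].max(0))
E
```

```text
[ 468.9 -136.2  329.3] [-0.   1.   0.2 -0. ] 2.05
cap [(array([266., 160.]), 0.86), (array([172., 119.]), 0.75), (array([216., 237.]), 0.67)]
canister_mouth [(array([ 62., 108.]), 0.45)]
{'location': [214.5, 240.5], 'p': 0.93} [356.9 -11.1  43.2]
{'location': [264.1, 156.8], 'p': 0.91} [516.5 -73.6 289.9]
{'location': [166.6, 118.4], 'p': 0.66} [500.2 111.8  38.7]
948 [512.1 -71.1 289.8] [499.  -83.6 284.1] [524.6 -58.1 292.7]
```

servo_tool([
  {"xyz": [33,-22,0],"turn": 0},
  {"xyz": [66,-44,0],"turn": 0},
  {"xyz": [66,-44,0],"turn": 0},
  {"xyz": [66,-44,15],"turn": 0},
  {"xyz": [66,-44,30],"turn": 0},
])

```text
time: 2.88
position: [511.5, -73.9, 298.4]
tool_rot: [-0.0, 0.981, 0.193, -0.0]
contact_force: [-0.3, 0.5, -0.1]
grip_width: 59.8
grasp_force: 0.0
```

servo_tool([
  {"xyz": [0,0,12],"turn": 0},
  {"xyz": [0,0,24],"turn": 0},
  {"xyz": [0,0,35],"turn": 0},
  {"xyz": [0,0,35],"turn": 0},
  {"xyz": [0,0,35],"turn": 0},
])

```text
time: 3.5
position: [512.3, -72.8, 265.1]
tool_rot: [0.0, 0.981, 0.194, 0.0]
contact_force: [0.3, 0.1, -0.4]
grip_width: 59.8
grasp_force: 0.0
```

```bash
python3 - <<'E'
from h import *
s=ctrl.read_state();print(s["position"],s["contact_force"])
im,D=ctrl.camera("side");cv2.imwrite("pics/s1.png",cv2.resize(im[100:280,220:460,::-1],None,fx=3,fy=3))
E
```

```text
[512.26575379 -72.84969013 265.05881648] [ 0.25528562  0.09560078 -0.40288051]
```

View pics/s1.png

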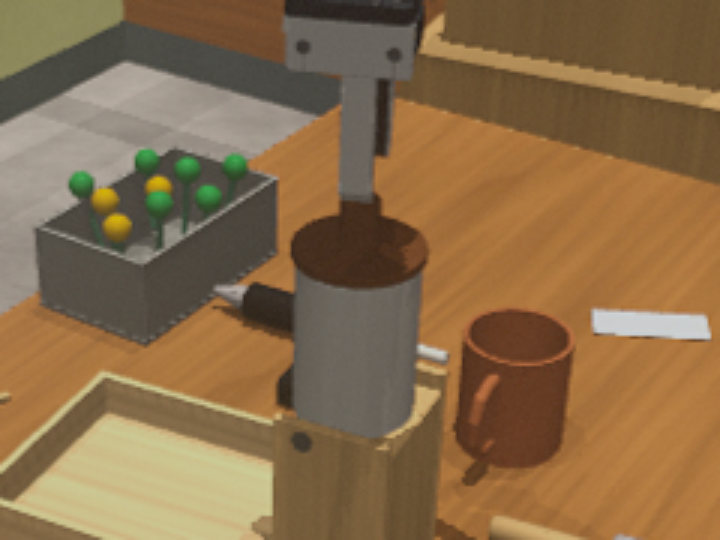

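The picture shows the fingers straddling the knob (360,210), clear of the disc. Closing the gripper.

servo_tool([
  {"xyz": [0,2,0],"turn": 0},
  {"xyz": [0,0,0],"turn": 0},
  {"xyz": [0,0,0],"turn": 0},
  {"xyz": [0,0,0],"turn": 0},
  {"xyz": [0,0,0],"turn": 0},
], fingers=15, newtons=20)

```text
time: 4.18
position: [512.1, -72.8, 264.6]
tool_rot: [0.0, 0.981, 0.194, -0.0]
contact_force: [-0.8, 0.1, 0.6]
grip_width: 16.0
grasp_force: 0.0
```

servo_tool([
  {"xyz": [0,0,-8],"turn": 0},
  {"xyz": [0,0,-18],"turn": 0},
  {"xyz": [0,0,-32],"turn": 0},
  {"xyz": [0,0,-45],"turn": 0},
  {"xyz": [0,0,-50],"turn": 0},
])

```text
time: 4.8
position: [512.3, -72.9, 315.8]
tool_rot: [0.0, 0.981, 0.194, 0.001]
contact_force: [0.3, 0.7, -0.7]
grip_width: 14.8
grasp_force: 0.0
```

```bash
python3 - <<'E'
from h import *
np.set_printoptions(precision=1,suppress=True)
s=ctrl.read_state();print(s["position"],s["contact_force"],s["grip_width"])
im,D=ctrl.camera("side");cv2.imwrite("pics/s2.png",cv2.resize(im[100:280,220:460,::-1],None,fx=3,fy=3))
for l in ["cap","dish_floor","dish","canister_mouth"]: print(l,[(np.round(r["location"]),round(r["p"],2)) for r in ctrl.place_of(l,"side")][:3])
# dish rim circle, side depth
p=ctrl.camera_params("side")
v,u=np.mgrid[0:480,0:640]
n=cv2.undistortPoints(np.stack([u,v],-1).reshape(-1,1,2).astype(float),K(p),np.array(p["D"],float))[:,0]
d=D.reshape(-1);W=(np.c_[n*d[:,None],d]-np.array(p["t"]))@np.array(p["R"])
for nm,c,r,lo,hi in [("rim",(450,283),75,19,26),("floor",(450,283),35,-3,12)]:
    P=W[(d>0)&(np.hypot(W[:,0]-c[0],W[:,1]-c[1])<r)&(W[:,2]>lo)&(W[:,2]<hi)]
    print(nm,len(P),P.mean(0),P.min(0),P.max(0))
    if nm=="rim":
        from scipy.optimize import least_squares
        print(least_squares(lambda a:np.hypot(P[:,0]-a[0],P[:,1]-a[1])-59.5,[450,282],loss="soft_l1").x)
E
```

```text
[512.3 -72.9 315.8] [ 0.3  0.7 -0.7] 14.767063496478048
cap [(array([287., 346.]), 0.81), (array([342., 190.]), 0.75), (array([391., 339.]), 0.6)]
dish_floor [(array([250., 415.]), 0.95), (array([337., 189.]), 0.18)]
dish [(array([248., 417.]), 0.8)]
canister_mouth [(array([340., 184.]), 0.97)]
rim 695 [448.7 285.4  21.5] [388.1 221.8  19. ] [511.6 345.9  25.1]
[448.9 284.4]
floor 1257 [449.5 283.7   4.9] [415.7 248.3   1. ] [484.6 317.8   9. ]
```

View pics/s2.png

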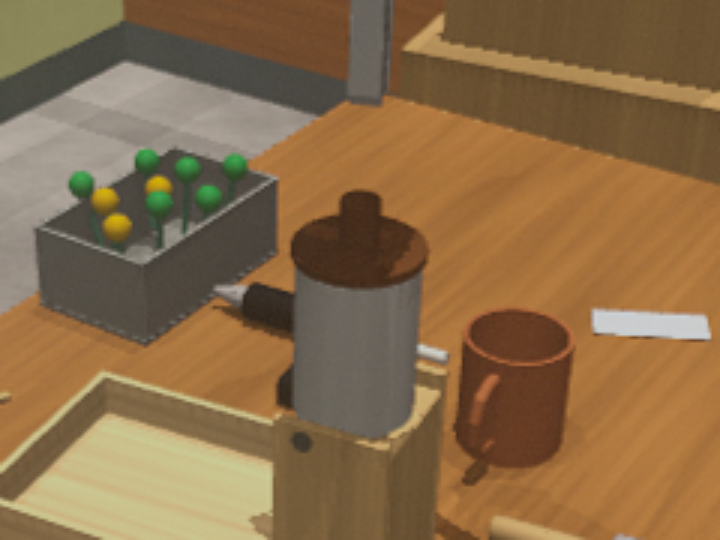

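The grasp missed: the fingers closed to 15 mm on nothing, and the cap still sits at crop (360,240). I'll check where the fingertips really are against the knob before retrying.

```bash
cat >> h.py <<'E'
def cloud(p,D):
    v,u=np.mgrid[0:480,0:640]
    n=cv2.undistortPoints(np.stack([u,v],-1).reshape(-1,1,2).astype(float),K(p),np.array(p["D"],float))[:,0]
    d=D.reshape(-1);W=(np.c_[n*d[:,None],d]-np.array(p["t"]))@np.array(p["R"]);W[d==0]=np.nan
    return W.reshape(480,640,3)
def proj(p,X):
    R=np.array(p["R"]);return cv2.projectPoints(np.array([X],float),cv2.Rodrigues(R)[0],np.array(p["t"],float),K(p),np.array(p["D"],float))[0].ravel()
E
python3 - <<'E'
from h import *
np.set_printoptions(precision=1,suppress=True)
s=ctrl.read_state();T=s["position"];print(T)
for c in ["side","top"]:
    p=ctrl.camera_params(c);im,D=ctrl.camera(c);W=cloud(p,D)
    print(c,"TCP px",proj(p,T),"knobtop px",proj(p,[512.5,-71,290]), "old TCP px",proj(p,[512.3,-72.8,264.6]))
    if c=="side":
        # finger tip column crops: s2 crop (365,100)->full (342,133)
        for uv in [(342,128),(342,131),(340,120),(348,128),(340,168),(340,175),(340,182)]: print(uv,W[uv[1],uv[0]],im[uv[1],uv[0]])
p=ctrl.camera_params("wrist");im,D=ctrl.camera("wrist");W=cloud(p,D)
print("wrist: TCP px",proj(p,T)); m=(W[...,2]>284)&(W[...,2]<297)&(np.hypot(W[...,0]-515,W[...,1]+70)<30)
print(m.sum(),W[m].mean(0),W[m].min(0),W[m].max(0))
cv2.imwrite("pics/w2.png",im[:,:,::-1])
E
```

```text
[512.  -72.8 314.2]
side TCP px [341.5 153.1] knobtop px [340.2 165.5] old TCP px [340.3 177.6]
(342, 128) [503.2 -56.3 369.9] [106 101  92]
(342, 131) [504.  -58.  363.7] [105  99  92]
(340, 120) [507.2 -55.2 383.8] [106  99  94]
(348, 128) [505.9 -81.3 360.6] [80 76 68]
(340, 168) [507.8 -62.7 289.9] [68 43 24]
(340, 175) [506.  -60.7 277.1] [70 45 28]
(340, 182) [505.4 -60.7 262.9] [70 42 27]
top TCP px [359.7 233.4] knobtop px [358.  235.5] old TCP px [358.2 238. ]
wrist: TCP px [317.4 260.4]
906 [512.7 -70.4 289.8] [499.1 -83.4 284.2] [524.7 -57.8 291.9]
```

View pics/w2.png

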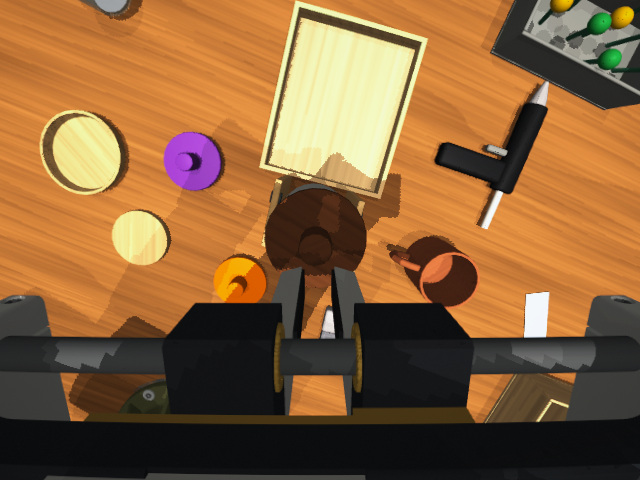

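The wrist view shows the knob (315,245) under the closed finger tips (292-345,268). The tips look about 44 mm higher than the reported TCP, while the lateral position agrees. I'll measure that offset precisely.

```bash
python3 - <<'E'
from h import *
np.set_printoptions(precision=1,suppress=True)
s=ctrl.read_state();T=s["position"]
for c in ["side","wrist","top"]:
    p=ctrl.camera_params(c);im,D=ctrl.camera(c);W=cloud(p,D)
    m=(np.hypot(W[...,0]-T[0],W[...,1]-T[1])<45)&(W[...,2]>298)&(W[...,2]<420)
    P=W[m]; print(c,m.sum())
    if m.sum():
        print("z percentiles",np.percentile(P[:,2],[0,1,3,10,50])); Q=P[P[:,2]<np.percentile(P[:,2],1)+8]; print(Q.mean(0),Q.min(0),Q.max(0))
E
```

```text
side 513
z percentiles [351.6 352.7 355.6 362.4 388.5]
[505.9 -66.5 356.5] [496.1 -97.5 351.6] [516.2 -55.1 360.5]
wrist 2971
z percentiles [351.3 354.1 356.4 364.7 391.2]
[516.9 -70.9 357.4] [500.3 -86.4 351.3] [526.4 -52.5 362. ]
top 0
```

Both views put the tips at z≈354 with the reported TCP at 314, so the real finger end is about 40 mm above the reported TCP. I'll correct for this by going 88 mm lower, which brings the tips to ≈267.

servo_tool([
  {"xyz": [1,-2,0],"turn": 0},
  {"xyz": [1,-2,0],"turn": 0},
  {"xyz": [1,-2,10],"turn": 0},
  {"xyz": [1,-2,30],"turn": 0},
  {"xyz": [1,-2,50],"turn": 0},
], fingers=60)

```text
time: 5.98
position: [512.1, -70.6, 263.4]
tool_rot: [-0.0, 0.981, 0.194, -0.0]
contact_force: [0.2, 0.5, 0.0]
grip_width: 59.1
grasp_force: 0.0
```

servo_tool([
  {"xyz": [0,0,12],"turn": 0},
  {"xyz": [0,0,22],"turn": 0},
  {"xyz": [0,0,30],"turn": 0},
  {"xyz": [0,0,35],"turn": 0},
  {"xyz": [0,0,38],"turn": 0},
])

```text
time: 6.6
position: [512.3, -70.7, 226.6]
tool_rot: [0.0, 0.981, 0.194, 0.0]
contact_force: [0.4, -0.1, 0.4]
grip_width: 60.0
grasp_force: 0.0
```

servo_tool([
  {"xyz": [0,0,0],"turn": 0},
  {"xyz": [0,0,0],"turn": 0},
  {"xyz": [0,0,0],"turn": 0},
  {"xyz": [0,0,0],"turn": 0},
  {"xyz": [0,0,0],"turn": 0},
], fingers=15, newtons=20)

```text
time: 7.22
position: [512.3, -70.6, 226.8]
tool_rot: [0.0, 0.981, 0.194, 0.0]
contact_force: [0.9, -0.5, 1.6]
grip_width: 25.9
grasp_force: 20.0
```

Gripped at 25.9 mm, which is the knob's diameter. Lifting.

servo_tool([
  {"xyz": [0,0,-6],"turn": 0},
  {"xyz": [0,0,-16],"turn": 0},
  {"xyz": [0,0,-30],"turn": 0},
  {"xyz": [0,0,-45],"turn": 0},
  {"xyz": [0,0,-50],"turn": 0},
])

```text
time: 7.85
position: [512.6, -70.7, 278.1]
tool_rot: [0.0, 0.981, 0.194, 0.001]
contact_force: [-0.0, 0.4, -1.7]
grip_width: 25.4
grasp_force: 20.0
```

```bash
python3 - <<'E'
from h import *
np.set_printoptions(precision=1,suppress=True)
s=ctrl.read_state();T=s["position"];print(T,s["contact_force"],s["grip_width"],s["q"])
im,D=ctrl.camera("side");p=ctrl.camera_params("side");W=cloud(p,D)
m=(np.hypot(W[...,0]-T[0],W[...,1]-T[1])<48)&(W[...,2]>282)&(W[...,2]<330);P=W[m]
print(len(P),P.min(0),P.max(0)); Q=P[np.hypot(P[:,0]-T[0],P[:,1]-T[1])>25]
A=np.c_[Q[:,:2]-T[:2],np.ones(len(Q))];print("disc plane",np.linalg.lstsq(A,Q[:,2],rcond=None)[0], np.percentile(Q[:,2],[2,50,98]))
cv2.imwrite("pics/s3.png",cv2.resize(im[80:280,220:460,::-1],None,fx=2.5,fy=2.5))
E
```

```text
[512.6 -70.7 278.1] [-0.   0.4 -1.7] 25.384737287716472 [-0.2  0.2  1.4  0.   1.5  1. ]
928 [ 468.7 -114.5  288.8] [554.7 -27.2 329.9]
disc plane [  0.   -0.  308.2] [290.8 308.6 325.2]
```

View pics/s3.png

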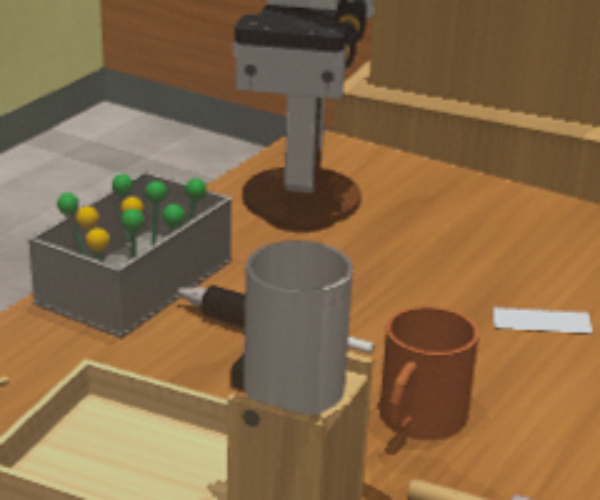

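The picture shows the cap held level (300,195), clear of the open canister (298,300). Next I carry it to the dish at (449.5,284).

servo_tool([
  {"xyz": [6,-28,0],"turn": 0},
  {"xyz": [16,-72,0],"turn": 0},
  {"xyz": [26,-118,0],"turn": 0},
  {"xyz": [36,-164,0],"turn": 0},
  {"xyz": [46,-210,0],"turn": 0},
])

```text
time: 8.52
position: [474.4, 142.5, 276.4]
tool_rot: [-0.0, 0.981, 0.194, -0.0]
contact_force: [0.8, -0.5, -0.3]
grip_width: 25.4
grasp_force: 20.0
```

servo_tool([
  {"xyz": [10,-46,0],"turn": 0},
  {"xyz": [20,-92,0],"turn": 0},
  {"xyz": [27,-126,20],"turn": 0},
  {"xyz": [31,-142,60],"turn": 0},
  {"xyz": [31,-142,100],"turn": 0},
])

```text
time: 9.15
position: [449.1, 285.2, 175.0]
tool_rot: [0.0, 0.981, 0.194, -0.0]
contact_force: [0.7, 0.2, -1.1]
grip_width: 25.7
grasp_force: 20.0
```

servo_tool([
  {"xyz": [0,0,40],"turn": 0},
  {"xyz": [0,0,80],"turn": 0},
  {"xyz": [0,0,110],"turn": 0},
  {"xyz": [0,0,125],"turn": 0},
  {"xyz": [0,0,130],"turn": 0},
])

```text
time: 9.78
position: [449.7, 284.2, 46.3]
tool_rot: [0.0, 0.981, 0.194, -0.0]
contact_force: [0.3, 0.1, -0.6]
grip_width: 25.6
grasp_force: 20.0
```

```bash
python3 - <<'E'
from h import *
np.set_printoptions(precision=1,suppress=True)
s=ctrl.read_state();T=s["position"];print(T,s["contact_force"],s["grip_width"],s["tool_rot"])
for c in ["side","wrist"]:
    p=ctrl.camera_params(c);im,D=ctrl.camera(c);W=cloud(p,D);z=T[2]+30.4
    P=W[(np.hypot(W[...,0]-T[0],W[...,1]-T[1])<55)&(abs(W[...,2]-z)<5)]
    r=np.hypot(P[:,0]-T[0],P[:,1]-T[1]);P=P[r>18]
    print(c,"disc",len(P),np.median(P[:,2]),P.min(0),P.max(0),"mid",(np.percentile(P,1,axis=0)+np.percentile(P,99,axis=0))/2)
    Q=W[(np.hypot(W[...,0]-450,W[...,1]-284)<75)&(W[...,2]>18)&(W[...,2]<26)]
    if len(Q)>30: print("rim",len(Q),np.percentile(Q,1,axis=0),np.percentile(Q,99,axis=0))
E
```

```text
[449.7 284.2  46.3] [ 0.3  0.1 -0.6] 25.6197983022477 [ 0.   1.   0.2 -0. ]
side disc 1287 77.1065379045476 [406.5 240.9  71.7] [490.1 326.9  81.4] mid [446.3 284.1  76.3]
rim 540 [388.8 225.3  18.2] [509.  344.9  24.3]
wrist disc 8896 77.76569165600867 [406.6 241.8  71.8] [492.2 326.7  79.9] mid [450.9 284.8  77.4]
rim 2374 [407.4 224.5  18.3] [509.3 344.9  23.6]
```

The cap is centred over the dish rim. Lowering the last 52 mm, slowly at the end.

servo_tool([
  {"xyz": [0,0,15],"turn": 0},
  {"xyz": [0,0,28],"turn": 0},
  {"xyz": [0,0,38],"turn": 0},
  {"xyz": [0,0,44],"turn": 0},
  {"xyz": [0,0,46],"turn": 0},
])

```text
time: 10.5
position: [449.6, 284.2, 0.3]
tool_rot: [0.0, 0.981, 0.194, -0.0]
contact_force: [-0.2, 0.3, -0.2]
grip_width: 25.6
grasp_force: 20.0
```

servo_tool([
  {"xyz": [0,0,1],"turn": 0},
  {"xyz": [0,0,2],"turn": 0},
  {"xyz": [0,0,3],"turn": 0},
  {"xyz": [0,0,4],"turn": 0},
  {"xyz": [0,0,4],"turn": 0},
])

```text
time: 11.12
position: [449.7, 284.2, -3.4]
tool_rot: [-0.0, 0.981, 0.194, -0.0]
contact_force: [-0.1, 0.7, -0.9]
grip_width: 25.8
grasp_force: 20.0
```

servo_tool([
  {"xyz": [0,0,0.5],"turn": 0},
  {"xyz": [0,0,1],"turn": 0},
  {"xyz": [0,0,1],"turn": 0},
  {"xyz": [0,0,1],"turn": 0},
  {"xyz": [0,0,1],"turn": 0},
])

```text
time: 11.75
position: [449.7, 284.2, -4.3]
tool_rot: [-0.0, 0.981, 0.194, 0.0]
contact_force: [-0.7, 0.3, -1.2]
grip_width: 25.3
grasp_force: 20.0
```

servo_tool([
  {"xyz": [0,0,0.5],"turn": 0},
  {"xyz": [0,0,1],"turn": 0},
  {"xyz": [0,0,1.5],"turn": 0},
  {"xyz": [0,0,1.5],"turn": 0},
  {"xyz": [0,0,1.5],"turn": 0},
])

```text
time: 12.38
position: [449.7, 284.2, -5.8]
tool_rot: [-0.0, 0.981, 0.194, 0.0]
contact_force: [-0.7, -0.3, -0.2]
grip_width: 25.7
grasp_force: 20.0
```

servo_tool([
  {"xyz": [0,0,0.5],"turn": 0},
  {"xyz": [0,0,1],"turn": 0},
  {"xyz": [0,0,1],"turn": 0},
  {"xyz": [0,0,1],"turn": 0},
  {"xyz": [0,0,1],"turn": 0},
])

```text
time: 13.0
position: [449.8, 284.3, -6.2]
tool_rot: [-0.0, 0.981, 0.194, 0.0]
contact_force: [-3.4, -1.4, 7.8]
grip_width: 25.7
grasp_force: 20.0
```

The force rose to 7.8 N at the predicted height, so the cap is on the dish floor. Releasing and rising.

servo_tool([
  {"xyz": [0,0,-0.5],"turn": 0},
  {"xyz": [0,0,-0.5],"turn": 0},
  {"xyz": [0,0,-0.5],"turn": 0},
  {"xyz": [0,0,-0.5],"turn": 0},
  {"xyz": [0,0,-0.5],"turn": 0},
], fingers=60)

```text
time: 13.62
position: [449.7, 284.2, -6.4]
tool_rot: [0.0, 0.981, 0.194, -0.0]
contact_force: [-0.7, -0.6, 0.9]
grip_width: 60.1
grasp_force: 0.0
```

servo_tool([
  {"xyz": [0,0,-15],"turn": 0},
  {"xyz": [0,0,-40],"turn": 0},
  {"xyz": [0,0,-80],"turn": 0},
  {"xyz": [0,0,-130],"turn": 0},
  {"xyz": [0,0,-180],"turn": 0},
])

```text
time: 14.25
position: [449.5, 284.1, 176.4]
tool_rot: [-0.0, 0.981, 0.194, 0.0]
contact_force: [0.3, 0.7, -0.4]
grip_width: 60.1
grasp_force: 0.0
```

```bash
python3 - <<'E'
from h import *
np.set_printoptions(precision=2,suppress=True)
s=ctrl.read_state();T=s["position"];print(T,s["grip_width"])
for c in ["side","wrist"]:
    p=ctrl.camera_params(c);im,D=ctrl.camera(c);W=cloud(p,D)
    P=W[(np.hypot(W[...,0]-450,W[...,1]-284)<42)&(W[...,2]>15)&(W[...,2]<35)]
    r=np.hypot(P[:,0]-450,P[:,1]-284);P=P[(r>18)&(r<38)]
    print(c,len(P),np.linalg.lstsq(np.c_[P[:,:2]-[450,284],np.ones(len(P))],P[:,2],rcond=None)[0])
    # rear wall + rim of canister
    Q=W[(np.hypot(W[...,0]-512,W[...,1]+70)<60)&(W[...,2]>245)&(W[...,2]<256)]
    if len(Q)>20: print("rim",len(Q),np.percentile(Q,2,axis=0),np.percentile(Q,98,axis=0))
cv2.imwrite("pics/w3.png",ctrl.camera("side")[0][:,:,::-1])
E
```

```text
[449.49 284.1  176.43] 60.09545870847465
side 995 [-0.    0.   24.79]
rim 269 [ 471.72 -105.46  245.09] [547.58 -28.81 250.73]
wrist 2670 [ 0.   -0.   25.26]
```

View pics/w3.png

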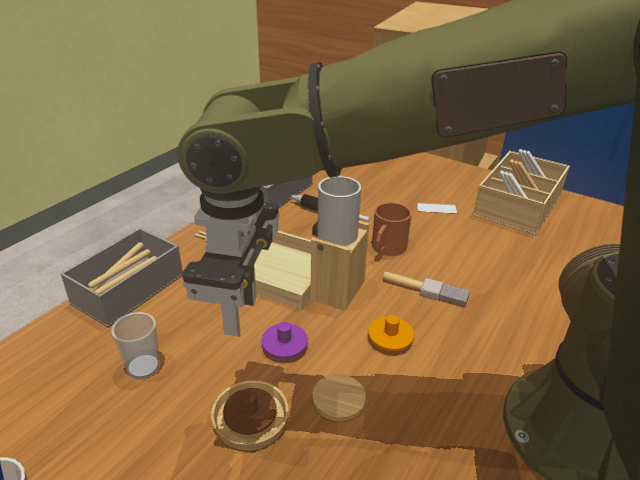

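The side view shows the cap sitting flat in the dish (250,410); its disc measures level at z≈25, and the canister (340,210) is open. Its axis is at (509.5,-68) and the stand's yaw is about 7.5°. I'll close the fingers and go behind the rear wall with the tip at z≈232.

servo_tool([
  {"xyz": [-17,34,-16],"turn": 0},
  {"xyz": [-37,76,-16],"turn": 0},
  {"xyz": [-58,120,-16],"turn": 0},
  {"xyz": [-80,164,-16],"turn": 0},
  {"xyz": [-100,206,-16],"turn": 0},
], fingers=0)

```text
time: 15.02
position: [434.6, 54.2, 188.9]
tool_rot: [-0.0, 0.981, 0.194, -0.001]
contact_force: [1.0, -0.2, -0.3]
grip_width: 13.7
grasp_force: 0.0
```

servo_tool([
  {"xyz": [-20,42,0],"turn": 0},
  {"xyz": [-40,82,0],"turn": 0},
  {"xyz": [-55,112,0],"turn": 0},
  {"xyz": [-59,121,0],"turn": 0},
  {"xyz": [-59,121,0],"turn": 0},
])

```text
time: 15.65
position: [426.7, -78.5, 189.2]
tool_rot: [-0.0, 0.981, 0.193, -0.0]
contact_force: [-0.6, -0.1, 0.2]
grip_width: 0.1
grasp_force: 0.0
```

servo_tool([
  {"xyz": [8,2,0],"turn": 0},
  {"xyz": [14,4,0],"turn": 0},
  {"xyz": [20,5,0],"turn": 0},
  {"xyz": [25,6,0],"turn": 0},
  {"xyz": [30,8,0],"turn": 0},
])

```text
time: 16.27
position: [458.1, -74.5, 189.6]
tool_rot: [-0.0, 0.981, 0.194, -0.0]
contact_force: [0.4, 0.4, -0.4]
grip_width: 0.2
grasp_force: 0.0
```

servo_tool([
  {"xyz": [6,2,0],"turn": 0},
  {"xyz": [12,3,0],"turn": 0},
  {"xyz": [18,5,0],"turn": 0},
  {"xyz": [23,6,0],"turn": 0},
  {"xyz": [28,7,0],"turn": 0},
])

```text
time: 16.9
position: [486.6, -70.4, 189.7]
tool_rot: [0.0, 0.981, 0.194, 0.0]
contact_force: [-1.9, -0.7, 2.5]
grip_width: 0.0
grasp_force: 1.0
```

servo_tool([
  {"xyz": [5,1,0],"turn": 0},
  {"xyz": [10,3,0],"turn": 0},
  {"xyz": [15,4,0],"turn": 0},
  {"xyz": [20,5,0],"turn": 0},
  {"xyz": [20,5,0],"turn": 0},
])

```text
time: 17.52
position: [506.9, -67.4, 189.4]
tool_rot: [-0.0, 0.981, 0.194, -0.0]
contact_force: [0.4, 0.0, 0.0]
grip_width: 0.8
grasp_force: 0.0
```

```bash
python3 - <<'E'
from h import *
print(ctrl.read_state()["position"])
cv2.imwrite("pics/s5.png",ctrl.camera("side")[0][:,:,::-1])
E
```

```text
[506.90072279 -67.40575448 189.40206889]
```

View pics/s5.png

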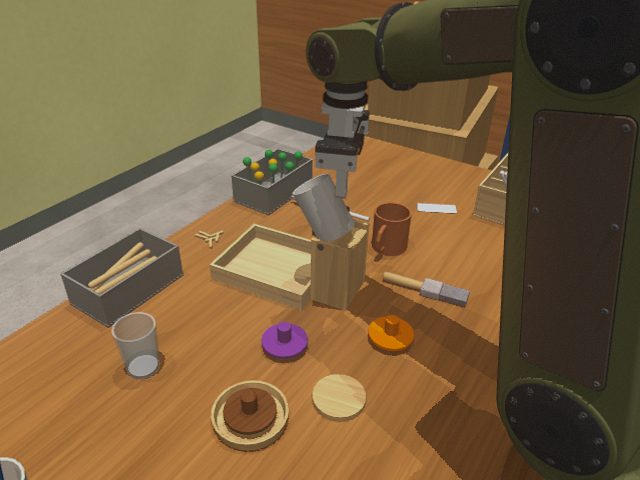

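The canister (325,205) is tipping and has left the fingers, so it is falling on its own. The cap is upright in the dish (248,405). Backing off up and away while it settles.

servo_tool([
  {"xyz": [-15,-4,0],"turn": 0},
  {"xyz": [-45,-12,-10],"turn": 0},
  {"xyz": [-85,-22,-40],"turn": 0},
  {"xyz": [-120,-30,-60],"turn": 0},
  {"xyz": [-140,-36,-70],"turn": 0},
])

```text
time: 18.2
position: [362.4, -87.6, 260.7]
tool_rot: [0.0, 0.981, 0.193, 0.001]
contact_force: [0.2, -0.2, 1.7]
grip_width: 0.1
grasp_force: 0.0
```

servo_tool([
  {"xyz": [0,0,0],"turn": 0},
  {"xyz": [0,0,0],"turn": 0},
  {"xyz": [0,0,0],"turn": 0},
  {"xyz": [0,0,0],"turn": 0},
  {"xyz": [0,0,0],"turn": 0},
])

```text
time: 18.82
position: [363.6, -87.4, 259.4]
tool_rot: [-0.0, 0.981, 0.194, -0.0]
contact_force: [-0.4, 0.1, 0.7]
grip_width: 0.4
grasp_force: 0.0
```

servo_tool([
  {"xyz": [0,0,0],"turn": 0},
  {"xyz": [0,0,0],"turn": 0},
  {"xyz": [0,0,0],"turn": 0},
  {"xyz": [0,0,0],"turn": 0},
  {"xyz": [0,0,0],"turn": 0},
])

```text
time: 19.45
position: [363.5, -87.4, 259.7]
tool_rot: [-0.0, 0.981, 0.194, 0.0]
contact_force: [-1.3, -0.4, -0.4]
grip_width: 0.5
grasp_force: 0.0
```

```bash
python3 - <<'E'
from h import *
np.set_printoptions(precision=1,suppress=True)
a,_=ctrl.camera("side");b,_=ctrl.camera("top")
for c in ["side","top"]:
    p=ctrl.camera_params(c)
    for k in range(1): print(c,[(np.round(r["location"]),round(r["p"],2),atz(p,r["location"],16)[:2]) for r in ctrl.search_frame("bead0",c)])
A=cv2.resize(a[160:320,180:400,::-1],(780//2+10,290));B=cv2.resize(b[130:290,280:500,::-1],(400,290))
cv2.imwrite("pics/e.png",np.hstack([A,B]))
p=ctrl.camera_params("side");W=cloud(p,_ if 0 else ctrl.camera("side")[1])
E
```

```text
side []
top [(array([443., 194.]), 0.44, array([ 666.6, -303. ]))]
```

View pics/e.png

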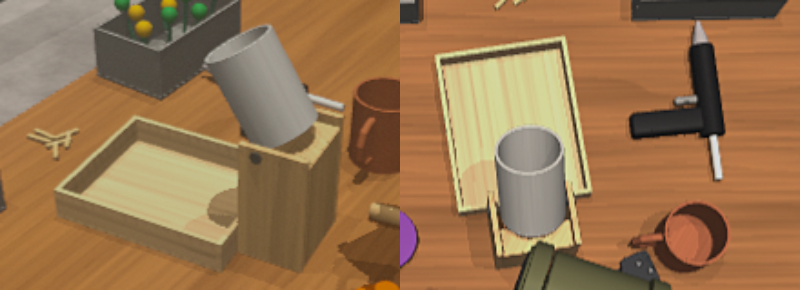

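The left panel (side) shows the canister (262,85) leaning at about 0.5 rad, and the right panel (top) shows the tray empty. It rests where the push left it and did not fall by itself. That was my tenth picture, so from here I measure the tilt numerically and push on.

```bash
cat >> h.py <<'E'
O=np.array([509.5,-68.5,0]);YAW=np.radians(7.6)
def stand(W):
    c,s=np.cos(YAW),np.sin(YAW);return (W-O)@np.array([[c,-s,0],[s,c,0],[0,0,1.]])
def tilt():
    from scipy.optimize import minimize_scalar
    out={}
    for c in ["side","top"]:
        im,D=ctrl.camera(c);p=ctrl.camera_params(c);S=stand(cloud(p,D))
        sat=im.max(2).astype(int)-im.min(2)
        m=(S[...,2]>60)&(S[...,2]<275)&(S[...,0]>-70)&(S[...,0]<150)&(abs(S[...,1])<43)&(sat<30);P=S[m]-[12,0,140]
        def res(th):
            u=P[:,0]*np.cos(th)-P[:,2]*np.sin(th); w=P[:,0]*np.sin(th)+P[:,2]*np.cos(th)
            r=np.hypot(u+12,P[:,1]);e=np.minimum(abs(r-40),abs(r-36))+np.maximum(0,w-110)+np.maximum(0,-w)
            return np.minimum(e,20).mean()
        g=np.arange(0,2.4,.02);v=[res(t) for t in g];i=int(np.argmin(v));out[c]=(round(float(g[i]),2),round(float(v[i]),1),len(P))
    return out
E
python3 - <<'E'
from h import *
print(tilt(),ctrl.read_state()["position"], stand(ctrl.read_state()["position"]))
E
```

```text
{'side': (0.56, 1.0, 2496), 'top': (0.58, 1.5, 2067)} [363.47666264 -87.42106214 259.63948678] [-147.24303261    0.55766866  259.63948678]
```

servo_tool([
  {"xyz": [20,5,10],"turn": 0},
  {"xyz": [55,14,35],"turn": 0},
  {"xyz": [85,22,60],"turn": 0},
  {"xyz": [105,28,70],"turn": 0},
  {"xyz": [120,32,70],"turn": 0},
])

```text
time: 20.42
position: [487.0, -71.2, 188.5]
tool_rot: [-0.0, 0.981, 0.194, -0.001]
contact_force: [-0.5, 0.3, -0.1]
grip_width: 0.2
grasp_force: 0.0
```

servo_tool([
  {"xyz": [10,3,0],"turn": 0},
  {"xyz": [20,5,0],"turn": 0},
  {"xyz": [28,7,0],"turn": 0},
  {"xyz": [36,10,0],"turn": 0},
  {"xyz": [44,12,0],"turn": 0},
])

```text
time: 21.05
position: [532.4, -65.8, 189.7]
tool_rot: [0.0, 0.981, 0.194, 0.0]
contact_force: [-0.6, -0.6, 0.2]
grip_width: 0.5
grasp_force: 0.2
```

servo_tool([
  {"xyz": [6,2,0],"turn": 0},
  {"xyz": [12,3,0],"turn": 0},
  {"xyz": [18,5,0],"turn": 0},
  {"xyz": [24,6,0],"turn": 0},
  {"xyz": [24,6,0],"turn": 0},
])

```text
time: 21.68
position: [556.6, -62.1, 189.5]
tool_rot: [-0.0, 0.981, 0.194, -0.0]
contact_force: [0.1, -0.0, 0.0]
grip_width: 0.4
grasp_force: 0.0
```

```bash
python3 - <<'E'
from h import *
print(tilt(),ctrl.read_state()["contact_force"], stand(ctrl.read_state()["position"]))
E
```

```text
{'side': (1.1, 2.7, 2475), 'top': (0.0, nan, 0)} [ 0.65536709 -0.08673815 -0.24262974] [4.72409891e+01 3.99681240e-02 1.89592172e+02]h.py:38: RuntimeWarning: Mean of empty slice.
  return np.minimum(e,20).mean()
  ret = ret.dtype.type(ret / rcount)
```

The tilt is now 1.1 rad and follows the finger. I'll push forward and over the top, then press down along the wall.

servo_tool([
  {"xyz": [8,2,1],"turn": 0},
  {"xyz": [16,4,4],"turn": 0},
  {"xyz": [25,7,8],"turn": 0},
  {"xyz": [34,9,14],"turn": 0},
  {"xyz": [42,11,20],"turn": 0},
])

```text
time: 22.4
position: [600.0, -56.3, 168.9]
tool_rot: [-0.0, 0.981, 0.194, -0.0]
contact_force: [0.4, 0.4, -0.5]
grip_width: 0.2
grasp_force: 0.0
```

servo_tool([
  {"xyz": [2,0,6],"turn": 0},
  {"xyz": [3,1,12],"turn": 0},
  {"xyz": [4,1,18],"turn": 0},
  {"xyz": [4,1,24],"turn": 0},
  {"xyz": [4,1,24],"turn": 0},
])

```text
time: 23.02
position: [603.2, -55.8, 145.2]
tool_rot: [-0.0, 0.981, 0.194, -0.0]
contact_force: [-0.3, -0.1, 0.5]
grip_width: 0.5
grasp_force: 0.0
```

```bash
python3 -W ignore - <<'E'
from h import *
print(tilt(),ctrl.read_state()["contact_force"], stand(ctrl.read_state()["position"]))
for c in ["top","side"]:
    print(c,[(np.round(r["location"]),round(r["p"],2)) for r in ctrl.search_frame("bead0",c)])
E
```

```text
{'side': (2.12, 5.7, 2365), 'top': (0.0, nan, 0)} [ 0.45530869  0.91945365 -0.02901779] [9.48578286e+01 7.48383492e-02 1.45800755e+02]
top [(array([186., 286.]), 0.48)]
side [(array([253., 432.]), 0.69), (array([287., 260.]), 0.62), (array([253., 257.]), 0.57), (array([266., 248.]), 0.41)]
```

servo_tool([
  {"xyz": [0,0,-30],"turn": 0},
  {"xyz": [0,0,-70],"turn": 0},
  {"xyz": [-40,-10,-110],"turn": 0},
  {"xyz": [-90,-24,-120],"turn": 0},
  {"xyz": [-140,-36,-120],"turn": 0},
])

```text
time: 23.85
position: [459.1, -75.8, 266.7]
tool_rot: [0.0, 0.981, 0.194, 0.001]
contact_force: [0.7, -0.3, -0.2]
grip_width: 0.7
grasp_force: 0.0
```

servo_tool([
  {"xyz": [-50,-13,0],"turn": 0},
  {"xyz": [-100,-26,0],"turn": 0},
  {"xyz": [-130,-34,0],"turn": 0},
  {"xyz": [-130,-34,0],"turn": 0},
  {"xyz": [-130,-34,0],"turn": 0},
])

```text
time: 24.48
position: [327.7, -93.7, 265.9]
tool_rot: [0.0, 0.981, 0.194, 0.0]
contact_force: [0.0, 0.1, -0.1]
grip_width: 0.2
grasp_force: 0.0
```

```bash
python3 -W ignore - <<'E'
from h import *
np.set_printoptions(precision=0,suppress=True)
print(tilt(),ctrl.read_state()["position"],ctrl.read_state()["time"])
for c in ["top","side","wrist"]:
    im,D=ctrl.camera(c);p=ctrl.camera_params(c);S=stand(cloud(p,D))
    for l in ["bead0"]:
        for r in ctrl.search_frame(l,c):
            u,v=map(int,r["location"]); print(c,r["location"],round(r["p"],2),S[v,u])
    # bumps over the tray floor
    m=((S[...,0]>44)&(S[...,0]<244)&(abs(S[...,1])<80)&(S[...,2]>14)&(S[...,2]<32)).astype(np.uint8)
    n,lab,st,cen=cv2.connectedComponentsWithStats(m)
    print(c,[(int(st[i,4]),S[lab==i].mean(0)) for i in range(1,n) if st[i,4]>12])
E
```

```text
{'side': (2.28, 4.2, 1946), 'top': (2.22, 5.0, 1719)} [328. -94. 266.] 24.575
top [315.8, 215.9] 0.63 [116.  71.  28.]
top [335.3, 163.3] 0.46 [241.   2.  24.]
top [306.6, 167.5] 0.43 [243.  75.  21.]
top [(37, array([238., -39.,  24.])), (43, array([236., -63.,  24.])), (29, array([238.,   6.,  23.])), (34, array([234.,  72.,  24.])), (30, array([177., -30.,  21.])), (49, array([114.,  71.,  25.]))]
side [249.7, 245.7] 0.56 [246. -49.   5.]
side [241.3, 254.8] 0.49 [230.   8.  22.]
side [256.2, 240.2] 0.38 [231. -56.  20.]
side [(75, array([234., -48.,  22.])), (39, array([233.,  10.,  21.])), (43, array([172., -26.,  19.])), (60, array([133.,  28.,  21.]))]
wrist [508.1, 148.4] 0.45 [ -37. -234.    6.]
wrist []
```

Seven beads are counted in the tray: six from the top view, plus one under the canister at (133,28) in the side view. Before handing in I'll check the tilt precisely, and the cap and bystanders too.

```bash
python3 -W ignore - <<'E'
from h import *
np.set_printoptions(precision=2,suppress=True)
o=np.load("top.npz")
for c in ["top","side"]:
    im,D=ctrl.camera(c);p=ctrl.camera_params(c);W=cloud(p,D);S=stand(W)
    P=S[(abs(S[...,1])<8)&(S[...,0]>58)&(S[...,0]<122)&(S[...,2]>95)&(S[...,2]<200)]
    b=np.polyfit(P[:,0],P[:,2],1);print(c,"theta",np.pi/2+np.arctan(-b[0]),len(P),"z at 90:",np.polyval(b,90),"expect",179-43*.893)
    C=W[np.hypot(W[...,0]-450,W[...,1]-284)<38];C=C[(C[:,2]>15)&(C[:,2]<60)];print("cap",np.median(C[:,2]),C[:,2].max())
    if c=="top":
        df=cv2.absdiff(im,o["im"]).max(2)
        for n,(u,v) in dict(mug=(441,261),glass=(193,187),gun=(435,190),slice=(253,323),brush=(398,325),purple=(272,262),orange=(325,324)).items():
            print(n,(df[v-22:v+22,u-22:u+22]>50).mean())
    else:
        o2=np.load("side.npz")["im"];df=cv2.absdiff(im,o2).max(2)
        for n,(u,v) in dict(mug=(391,230),slice=(339,397),orange=(390,334),brush=(410,284),purple=(285,342)).items(): print("side",n,(df[v-18:v+18,u-18:u+18]>50).mean())
E
```

```text
top theta 2.3010237102704307 157 z at 90: 144.77153067287225 expect 140.601
cap 26.256797924667378 59.999878337539315
mug 0.0
glass 0.0
gun 0.0
slice 0.0
brush 0.8378099173553719
purple 0.0
orange 0.22055785123966942
side theta 2.2944107203927198 50 z at 90: 140.18950068351933 expect 140.601
cap 25.274977676009968 59.952316647557666
side mug 0.0
side slice 0.0
side orange 0.06481481481481481
side brush 0.3888888888888889
side purple 0.0
```

The tilt is 2.30 rad, the cap is flat, and the bystanders are unmoved. The brush and orange cap differ in the pictures where the arm or its shadow now covers them, and the arm never went low there.

```bash
python3 -c "
from plant import ctrl
print(ctrl.hand_in())"
```

```text
the job is handed in; nothing more can be done
None
```

The job is handed in: the cap lies flat and right way up in the dish, the canister hangs fully tipped at 2.30 rad, and all seven beads lie in the catch tray; the first grasp missed because the finger ends are really about 40 mm above the reported TCP, and the canister did not fall by itself past 0.3 rad, so I pushed it further (to about 1.1 rad and on over the top).

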